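# Close up three carriages against the hidden datum stop

### The job

Line up the three loose aluminium carriages end to end in one straight row along the low steel rail, each upright on the bench with its long side flat against the rail, touching its neighbour without a gap, and the leading one pushed fully home against the solid stop hidden inside the grey hood. The stop sits at a different depth each time, so feel for it and press firmly but gently, without ramming. Leave the brass fittings and the orange bumper where they are, and let go of everything when done.

Things in the scene. Friction and masses are not known exactly. Their poses are not given: they have to be found in the camera images.
- jig: fixed dark steel rail, 14 mm high, 12 mm thick. Origin on the bench below its working face; x runs along the rail (x = -190 to 190 mm) towards the grey hood, y out of the working face towards the robot's side, where the carriages belong. Rail body y = -12 to 0 mm: a carriage flat against it has its centre at y = 28 mm. Fingers can pass above the rail
- mouth (a point): centre of the row line on the bench at the hood's open mouth (x = 100, y = 28 mm of the rail; axes as the rail's). Hood: sheet steel, 65 mm high, 62 inside, open from y = -30 to 85 mm of the rail, back wall 120 mm in. Hidden in it stands the solid stop, a flat face 50 mm wide, 4 to 40 mm high, centred on the row line, 15 to 50 mm behind the mouth: different each time, not reported
- feeler (a joint): travel of a weak sprung steel pin (14 mm diameter, on the row line, 22 mm above the bench) in the hidden stop: 0 = out, standing 10 mm proud of the solid face; 0.010 m = flush with it, where the leading carriage meets the solid face and the force rises sharply. Its spring (0.4 to 0.7 N) cannot push a carriage back
- carriage_a: one of three identical loose carriages, any order: brushed aluminium block 90 mm long (x axis), 56 wide (y), 40 high, black end plates included, with a 60 x 34 mm pad 4 mm high on top. Origin: centre of underside; a half turn makes no difference. 0.2 to 0.4 kg; weight and friction vary: pushing one takes 1 to 3 N, all three 3 to 9 N
- carriage_b: one of three identical loose carriages, any order: brushed aluminium block 90 mm long (x axis), 56 wide (y), 40 high, black end plates included, with a 60 x 34 mm pad 4 mm high on top. Origin: centre of underside; a half turn makes no difference. 0.2 to 0.4 kg; weight and friction vary: pushing one takes 1 to 3 N, all three 3 to 9 N
- carriage_c: one of three identical loose carriages, any order: brushed aluminium block 90 mm long (x axis), 56 wide (y), 40 high, black end plates included, with a 60 x 34 mm pad 4 mm high on top. Origin: centre of underside; a half turn makes no difference. 0.2 to 0.4 kg; weight and friction vary: pushing one takes 1 to 3 N, all three 3 to 9 N
- fitting_a: bystander: brass elbow push-in fitting, about 60 mm long and 26 mm high, lying loose; origin under its square centre
- fitting_b: bystander: brass elbow push-in fitting, about 60 mm long and 26 mm high, lying loose; origin under its square centre
- bumper: bystander: orange polyurethane bumper, a waisted disc 64 mm in diameter and 46 mm high, standing loose; origin at the centre of its underside
- clamp: bystander: fixed steel base plate 160 x 100 mm on which a toggle clamp (135 mm high) pins another carriage, not part of the row; origin at the centre of its underside
Not all that is in view belongs to the job. Leave any green or purple look-alike of the carriage_c alone.

How it is judged:
By the outcome, as a careful person would: the job done as asked, in the order asked, and still so for the second after the job is handed in, with the robot touching nothing.
It also fails if it takes over 58 s, if anything falls off the work surface, if the arm or the gripper's body presses on something with over 40 N, if the wrist force passes 120 N, or if a joint passes its speed limit or range.

### The arm

A 6-joint arm with a two-finger parallel gripper is mounted at the origin on the work surface. World frame = base frame: x ahead of the robot, y to its left, z up, the work surface at z = 0. Lengths are in m, angles in degrees, forces in N, time in s.
With the tool pointing down it reaches from about 0.4 to 0.825 m from the base axis. Payload 7 kg.
Tool frame: the origin (TCP) lies at the centre of the arm's flange, where the gripper is bolted on; the fingertips stand 178 mm ahead of it and the grasp point (between the pads) lies 159 mm ahead of it; z points along the fingers, y is the line along which they close (so a half turn about z gives the same grasp; the last joint's range is limited). The gripper opens to 88 mm and grips with 3 to 60 N. Pads are 19 mm wide; open, the fingers measure 130 mm over their backs; the gripper's body (78 mm by 193 mm) begins 47 mm behind the grasp point.
Start: joints at [86.923, 20.546, 0.682, 0, -70.136, -16.507], TCP at [0.226, 0.636, 0.405] pointing down, gripper open.
Joint ranges: [-176.03, 176.03], [-82.01, 121.73], [-58.28, 71.71], [-173.87, 95.51], [-174.79, -0.11], [-173.66, 173.66]. Speed limits (degrees/s): [136.94, 136.94, 172.46, 180, 180, 180].

### API

Orientations are given as [roll, pitch, yaw] about the fixed x, y, z axes, in that order (R = Rz(yaw) Ry(pitch) Rx(roll)).
In Python, from plant import telemetry, snapshot, workorder, nets gives the robot as it stands.
- The arm moves only by the shell command python3 -m creep 'ROWS'. ROWS is JSON, a list that holds one entry, the list of rows, each a list of 5 numbers: the shift along the tool's x, y, z normalised to -1 to 1, where 1 is 0.2 m, then the turn about the tool's z normalised to -1 to 1, where 1 is pi/2 rad, then the opening, from 0 (shut) to 1 (fully open). In form: [[[x, y, z, spin, hand], ...]]. A call has 1 to 8 rows; each row shifts and turns the commanded pose from where the row before left it, along the tool's axes as they then stand; what a row does not reach is not made up. A row lasts 1/12 s, in which the tool goes at most 41.7 mm and 7.16 degrees, less where a joint would pass 70% of its speed; a pose out of reach is approached as far as the arm can. A call with a number of a shift or a turn outside -1 to 1 is refused whole. A call with a gripper value outside its range is refused whole. The fingers move at their own pace and stop on an object; the grip force is fixed at half the most. Time passes only in rows, so rows that do not move let the fingers close. It gives the time, the measured TCP pose, the force, the opening and the grip force at its end, in the units of the state.
- telemetry.get_obs(): the state, without advancing time (a new reading comes with each control period).
- snapshot(name): name is "scene" or "top" or "wrist"; returns a dict with "frame" (400x640x3 uint8, red, green, blue), "fx", "fy", "cx", "cy" (pixels), "rvec" (rotation vector, rad) and "tvec" (3), from world to camera coordinates, as OpenCV has them; the wrist camera has in their place "mount" (4x4, takes a point from camera to tool coordinates, whose origin is the TCP and whose axes are the flange's). Camera axes: x right, y down, z forward; pixel columns grow to the right and rows downward; lengths in m; the calibration is good to about 2 mm. A picture is of the moment at which its call begins: read the wrist's pose just before it. There is no depth.
- workorder.close_job(): hands the job in; it is judged then, once.
Trained networks look in a picture, given as the dict that the camera call returned (one of the last four; its "shot" number tells which), for a name from the list of things; names that differ only in an ending like _2 or _b are one class to them, and where a whole thing is asked for, a point or a joint stands for the part that bears it (a point fixed in the world has none). Each returns a list of dicts, best first, with "confidence" (0 to 1); they miss things now and then, are a little off and sometimes report something else, mostly with a low value. They report only what shows in the picture. A call takes as long as a camera call. They do not tell look-alikes from the thing itself.
- nets.find_in(picture, query): "uv" ([column, row] in pixels, amid what is visible of it).
- nets.masks_of(picture, query): "region" (400x640 bool, what is visible of it) and "uv" ([column, row] in pixels, amid what is visible of it).
- nets.landmark_of(picture, query): "uv" ([column, row] in pixels: a listed point, or the origin of a listed thing).
The state is a dict: "clock": time; "joint_pos": joint angles; "qvel": joint speeds; "tau": joint torques, N m; "tool_pos": TCP position; "orientation": TCP orientation; "force": force on the tool from outside, world axes, zero at the start; "moment": the same for the moment, N m; "opening": finger opening in m; "gripper_force": force on a finger pad.
Only numpy, scipy, OpenCV 4.12 (cv2) and the standard library are available. Lean on these libraries where they do the work, as an engineer would, in place of code of your own. Each camera call takes 0.05 s, during which the arm holds its last target. There are 200 camera calls.

## Working session

There is one attempt and no reset: what is moved stays moved. The work goes in short steps, Python scripts to look and compute and a shell command to move; the robot and the scene stay as the last step left them, time stands still between calls to the robot, and variables do not carry over. Pictures are saved under pics/ and viewed, at most 10 in all, crops included, and the job is handed in when it is done.

```bash
mkdir -p pics; ls; cat > h.py <<'E'
import numpy as np, cv2
from plant import telemetry, snapshot, workorder, nets
from scipy.spatial.transform import Rotation as R
def cam(p,obs=None):
    K=np.array([[p["fx"],0,p["cx"]],[0,p["fy"],p["cy"]],[0,0,1.]])
    if "rvec" in p:
        Rm=cv2.Rodrigues(np.array(p["rvec"],float))[0]; t=np.array(p["tvec"],float).ravel()
    else:
        T=np.eye(4); T[:3,:3]=R.from_euler("xyz",obs["orientation"],degrees=True).as_matrix(); T[:3,3]=obs["tool_pos"]
        M=np.linalg.inv(T@np.array(p["mount"])); Rm,t=M[:3,:3],M[:3,3]
    return K,Rm,t
def ray(c,uv,z=0):
    K,Rm,t=c; d=Rm.T@np.linalg.solve(K,[uv[0],uv[1],1]); o=-Rm.T@t
    return o+d*(z-o[2])/d[2]
def proj(c,P):
    K,Rm,t=c; q=(np.atleast_2d(P)@Rm.T+t)@K.T; return q[:,:2]/q[:,2:]
def save(p,n): cv2.imwrite("pics/"+n,p["frame"][:,:,::-1])
E
cat > a.py <<'E'
from h import *
o=telemetry.get_obs(); print({k:np.round(v,3).tolist() for k,v in o.items()})
for n in ("top","scene"):
    p=snapshot(n); save(p,n+"1.png"); c=cam(p)
    for q in ("jig","mouth","carriage_a","fitting_a","bumper","clamp"):
        for r in nets.landmark_of(p,q): print(n,q,np.round(r["uv"]),round(r["confidence"],2),np.round(ray(c,r["uv"]),3)[:2])
E
python3 a.py
```

```text
pics
{'clock': 0.0, 'joint_pos': [86.922, 20.592, 0.633, -0.02, -70.135, -16.509], 'qvel': [0.013, -0.045, -0.028, -0.044, -0.023, -0.12], 'tau': [0.0, -58.272, 29.304, 6.997, 0.007, -0.0], 'tool_pos': [0.226, 0.636, 0.404], 'orientation': [179.904, -0.008, -19.594], 'force': [0.667, -1.107, 0.252], 'moment': [0.011, -0.021, -0.008], 'gripper_force': 0.0, 'opening': 0.088}
top jig [312. 177.] 0.95 [0.639 0.021]
top mouth [280. 176.] 0.85 [0.643 0.13 ]
top carriage_a [289. 274.] 0.91 [0.314 0.097]
top carriage_a [231. 272.] 0.9 [0.321 0.29 ]
top carriage_a [181. 267.] 0.72 [0.339 0.455]
top carriage_a [326. 237.] 0.71 [ 0.437 -0.025]
top carriage_a [253. 235.] 0.68 [0.443 0.218]
top carriage_a [216. 189.] 0.63 [0.599 0.346]
top carriage_a [390. 235.] 0.58 [ 0.443 -0.242]
top fitting_a [299. 139.] 0.7 [0.769 0.065]
top fitting_a [347. 144.] 0.45 [ 0.754 -0.099]
top bumper [205. 226.] 0.62 [0.473 0.38 ]
top clamp [443. 187.] 0.68 [ 0.605 -0.426]
scene jig [336. 221.] 0.6 [0.643 0.031]
scene jig [317. 257.] 0.57 [ 0.743 -0.092]
scene mouth [347. 171.] 0.63 [0.43  0.219]
scene mouth [365. 205.] 0.56 [0.623 0.147]
scene mouth [170. 275.] 0.54 [ 0.615 -0.419]
scene carriage_a [300. 169.] 0.96 [0.332 0.097]
scene carriage_a [411. 180.] 0.92 [0.585 0.36 ]
scene carriage_a [385. 142.] 0.8 [0.323 0.471]
scene carriage_a [216. 219.] 0.79 [ 0.459 -0.248]
scene carriage_a [350. 154.] 0.74 [0.334 0.3  ]
scene carriage_a [283. 196.] 0.66 [ 0.45  -0.033]
scene carriage_a [346. 174.] 0.64 [0.442 0.208]
scene fitting_a [317. 259.] 0.82 [ 0.751 -0.097]
scene fitting_a [397. 164.] 0.74 [0.48  0.391]
scene fitting_a [374. 241.] 0.55 [0.767 0.067]
scene fitting_a [218. 215.] 0.47 [ 0.443 -0.236]
scene bumper [395. 164.] 0.73 [0.475 0.389]
scene clamp [168. 273.] 0.88 [ 0.605 -0.422]
scene clamp [316. 260.] 0.66 [ 0.752 -0.101]
```

```bash
python3 - <<'E'
import cv2
a=cv2.imread("pics/top1.png"); cv2.imwrite("pics/top1c.png",cv2.resize(a[110:310,150:480],(792,480),interpolation=cv2.INTER_CUBIC))
E
```

```text
(no output)
```

View pics/top1c.png

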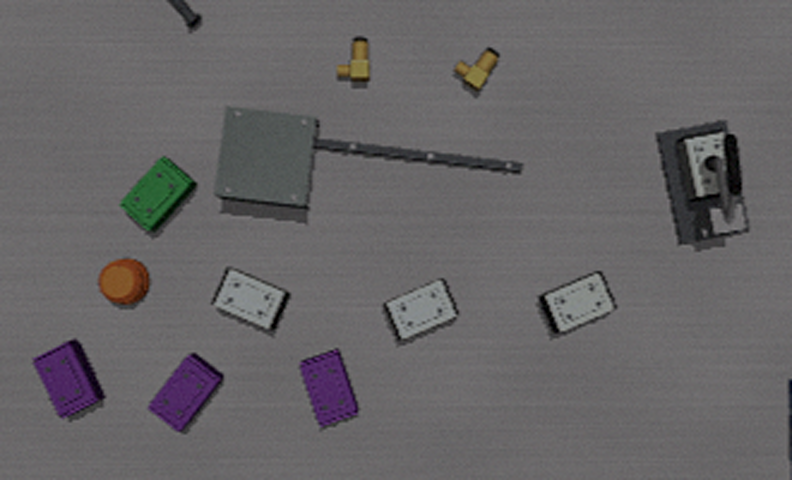

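View pics/scene1.png

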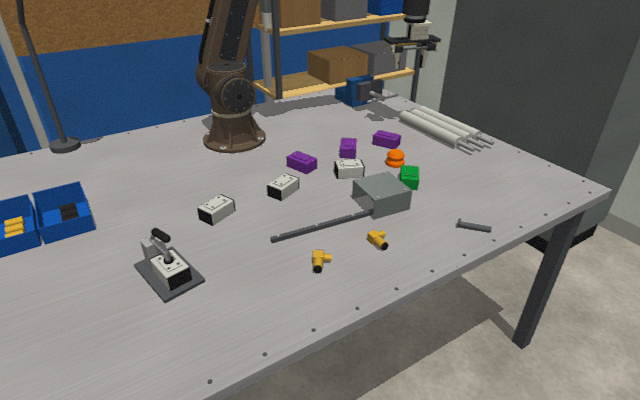

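Candidates in the top picture: bare aluminium at (253,234), (325,239) and (391,236). Not wanted: the aluminium one pinned in the clamp (445,178), green (216,190), purple (181,267), (229,273), (287,271). I choose the three bare aluminium ones; the wrist view will be the close check.

```bash
cat >> h.py <<'E'
def go(x,y,yaw,z=None):
    """distance to go: tool shift (units) with present yaw, and spin units"""
    o=telemetry.get_obs(); M=R.from_euler("xyz",o["orientation"],degrees=True).as_matrix(); p=np.array(o["tool_pos"])
    d=np.array([x,y,p[2] if z is None else z])-p; dy=(yaw-o["orientation"][2]+180)%360-180
    print("shift/0.2",np.round(M.T@d/0.2,3),"dist mm",np.round(np.linalg.norm(d)*1e3,1),"spin",round(-dy/90,4),
      "after-turn shift",np.round(R.from_euler("xyz",[180,0,yaw],degrees=True).as_matrix().T@d/0.2,3))
E
python3 - <<'E'
from h import *
go(0.50,0.03,-95)
go(0.50,0.03,-85)
E
```

```text
shift/0.2 [ 2.305  2.396 -0.   ] dist mm 664.9 spin 0.8379 after-turn shift [ 2.899 -1.627 -0.   ]
shift/0.2 [ 2.305  2.396 -0.   ] dist mm 664.9 spin 0.7268 after-turn shift [ 3.137 -1.099 -0.   ]
```

```bash
T='[0.14,0.145,0,0,1]'
python3 -m creep '[[[0.14,0.145,0,0,1],[0.14,0.145,0,0,1],[0.14,0.145,0,0,1],[0.14,0.145,0,0,1],[0.14,0.145,0,0,1],[0.14,0.145,0,0,1],[0.14,0.145,0,0,1],[0.14,0.145,0,0,1]]]'
python3 -m creep '[[[0.14,0.145,0,0,1],[0.14,0.145,0,0,1],[0.14,0.145,0,0,1],[0.14,0.145,0,0,1],[0.14,0.145,0,0,1],[0.14,0.145,0,0,1],[0.14,0.145,0,0,1],[0.14,0.145,0,0,1]]]'
python3 -m creep '[[[0,0,0,0.079,1],[0,0,0,0.079,1],[0,0,0,0.079,1],[0,0,0,0.079,1],[0,0,0,0.079,1],[0,0,0,0.079,1],[0,0,0,0.079,1],[0,0,0,0.079,1]]]'
python3 -m creep '[[[0,0,0,0.079,1],[0,0,0,0.05,1],[0,0,0,0,1]]]'
cat > w.py <<'E'
from h import *
import sys
o=telemetry.get_obs(); p=snapshot("wrist"); c=cam(p,o); save(p,sys.argv[1])
print(o["clock"],np.round(o["tool_pos"],4),np.round(o["orientation"],2),np.round(o["force"],1))
def rect(m):
    ct=max(cv2.findContours(m.astype(np.uint8),0,2)[0],key=cv2.contourArea); return cv2.minAreaRect(ct)
for q in sys.argv[2:]:
    if q=="mouth" or q=="jig":
        for r in nets.landmark_of(p,q): print(q,np.round(r["uv"]),round(r["confidence"],2),np.round(ray(c,r["uv"]),4)[:2])
    if q!="mouth":
      zt=0.042 if q.startswith("carr") else 0.014 if q=="jig" else 0.0
      for r in nets.masks_of(p,q):
        if r["confidence"]<.4: continue
        b=cv2.boxPoints(rect(r["region"])); w=np.array([ray(c,u,zt)[:2] for u in b])
        e=[w[1]-w[0],w[2]-w[1]]; L=[np.linalg.norm(v) for v in e]; v=e[int(np.argmax(L))]
        col=p["frame"][r["region"]].mean(0)
        print(q,"mask",np.round(r["uv"]),round(r["confidence"],2),"ctr",np.round(w.mean(0),4),"LxW",np.round(sorted(L),4),"axis",round(np.degrees(np.arctan2(v[1],v[0]))%180,1),col.astype(int))
E
python3 w.py w1.png carriage_a jig mouth bumper
```

```text
clock: 1.37
tool_pos: [0.3598, 0.3403, 0.405]
orientation: [-180.0, -0.0, -19.6]
force: [2.1, -0.5, 0.1]
opening: 0.0877
gripper_force: 0.0
clock: 2.03
tool_pos: [0.4931, 0.0466, 0.4052]
orientation: [-180.0, -0.1, -19.6]
force: [1.1, 1.5, 0.3]
opening: 0.0879
gripper_force: 0.0
clock: 2.7
tool_pos: [0.4928, 0.0485, 0.4049]
orientation: [-180.0, 0.0, -76.8]
force: [-0.6, 0.9, 0.6]
opening: 0.0874
gripper_force: 0.0
clock: 2.95
tool_pos: [0.4927, 0.0485, 0.4048]
orientation: [-180.0, 0.0, -88.3]
force: [0.2, 0.3, -0.3]
opening: 0.0873
gripper_force: 0.0
2.95 [0.4927 0.0485 0.4048] [-1.7998e+02  1.0000e-02 -8.8280e+01] [ 0.2  0.3 -0.3]
carriage_a mask [445. 218.] 0.92 ctr [0.3335 0.0972] LxW [0.0686 0.0935] axis 18.9 [60 32 72]
carriage_a mask [345. 296.] 0.7 ctr [0.4531 0.2103] LxW [0.0391 0.0798] axis 1.6 [153 150 145]
carriage_a mask [370. 125.] 0.67 ctr [ 0.4353 -0.0226] LxW [0.0576 0.0893] axis 116.0 [155 155 151]
jig [208. 155.] 0.9 [0.6488 0.0226]
jig mask [205. 179.] 0.71 ctr [0.6571 0.0072] LxW [0.0325 0.3337] axis 80.2 [73 74 75]
```

View pics/w1.png

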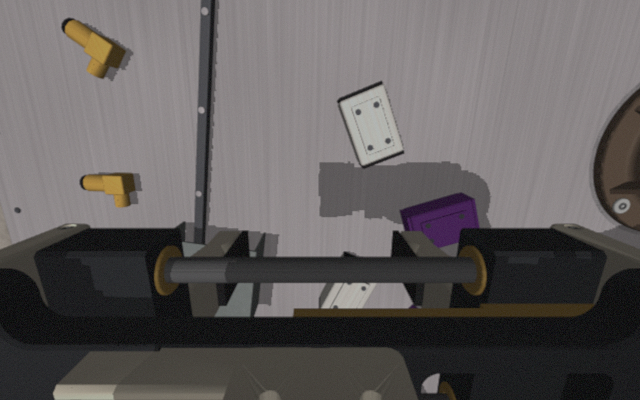

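```bash
python3 - <<'E'
from h import *
o=telemetry.get_obs(); p=snapshot("wrist"); c=cam(p,o)
g=p["frame"].astype(int).sum(2)/3
print(g[60,190:225].astype(int)); print(g[170,185:220].astype(int))
for z,n in ((0.014,"all"),):
  Ls=[];Rs=[]
  for r in range(5,220,3):
    d=np.where(g[r,180:225]<82)[0]+180
    Ls.append(ray(c,[d.min()-.5,r],z)[:2]); Rs.append(ray(c,[d.max()+.5,r],z)[:2])
  for nm,q in (("L",Ls),("R",Rs)):
    q=np.array(q); k=np.polyfit(q[:,1],q[:,0],1); res=q[:,0]-np.polyval(k,q[:,1]); 
    m=abs(res-np.median(res))<.003; k=np.polyfit(q[m,1],q[m,0],1); print(nm,k,"std",res[m].std(),"axis",90-np.degrees(np.arctan(k[0])))
go(0.4353,-0.0226,26-90)
E
```

```text
[142 139 142 139 136 135 139 141 140 114  83  74  75  79  78  79  77  76
  72  51  30  29  34  72  86  85  90 117 135 135 137 134 135 136 139]
[137 135 141 140 140 143 142 139 140 143 117  82  72  76  76  73  75  76
  69  53  23  25  41  76  87  85  93 124 136 139 137 139 138 137 139]
L [0.12050242 0.65581896] std 0.00041033096590023825 axis 83.1288503291065
R [0.12147715 0.63931716] std 0.0003927258813763354 axis 83.07380814995211
shift/0.2 [ 0.346  0.3   -0.   ] dist mm 91.5 spin -0.2668 after-turn shift [0.194 0.414 0.   ]
```

```bash

python3 -m creep '[[[0,0,0,-0.067,1],[0,0,0,-0.067,1],[0,0,0,-0.067,1],[0,0,0,-0.067,1],[0.098,0.138,0,0,1],[0.098,0.138,0,0,1],[0.098,0.138,0,0,1],[0,0,0.1,0,1]]]'
python3 -m creep '[[[0,0,0.15,0,1],[0,0,0.15,0,1],[0,0,0.1,0,1],[0,0,0,0,1]]]'
python3 w.py w2.png carriage_a
python3 - <<'E'
from h import *
go(0.4441,-0.0406,-64,0.196)
p=snapshot("top");c=cam(p);e=np.array([.1201,.9928,0]);n=np.array([-.9928,.1201,0]);O=np.array([.6467,.0226,0])
print(proj(c,[O-.19*e+[0,0,.014],O+.1*e-.03*n+[0,0,.065],O+.1*e+.085*n+[0,0,.065]]))
E
```

```text
clock: 3.97
tool_pos: [0.4427, -0.0434, 0.3876]
orientation: [-179.7, -0.1, -64.0]
force: [0.7, 0.1, 0.1]
opening: 0.088
gripper_force: 0.0
clock: 4.3
tool_pos: [0.4426, -0.0411, 0.3011]
orientation: [179.6, 0.1, -64.0]
force: [-0.1, -0.0, -0.1]
opening: 0.0877
gripper_force: 0.0
4.3 [ 0.4426 -0.0411  0.3011] [ 1.7963e+02  9.0000e-02 -6.3970e+01] [-0.1 -0.  -0.1]
carriage_a mask [323. 216.] 0.78 ctr [ 0.4382 -0.0323] LxW [0.0537 0.0813] axis 111.9 [106 104 101]
carriage_a mask [424.  28.] 0.57 ctr [ 0.4323 -0.2042] LxW [0.0384 0.0637] axis 26.1 [108 106 103]
shift/0.2 [-0.001  0.001  0.544] dist mm 108.9 spin 0.0011 after-turn shift [-0.001  0.002  0.544]
[[367.52466243 181.08192985]
 [281.71841132 159.1841376 ]
 [277.18806789 194.43379409]]
```

View pics/w2.png

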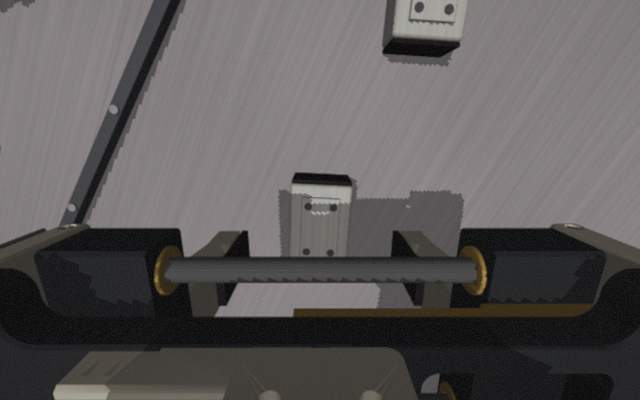

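```bash

python3 -m creep '[[[0,0,0.15,0,1],[0,0,0.15,0,1],[0,0,0.13,0,1],[0,0,0.09,0,1],[0,0,0.024,0,1],[0,0,0,0,0],[0,0,0,0,0],[0,0,0,0,0]]]'
python3 -m creep '[[[0,0,0,0,0],[0,0,0,0,0],[0,0,0,0,0]]]'
```

```text
clock: 5.12
tool_pos: [0.4452, -0.0402, 0.1975]
orientation: [-179.8, -0.0, -63.9]
force: [0.8, -0.0, 0.8]
opening: 0.0729
gripper_force: 0.0
clock: 5.37
tool_pos: [0.444, -0.0408, 0.1966]
orientation: [-180.0, -0.0, -64.0]
force: [-4.1, -1.1, 8.2]
opening: 0.056
gripper_force: 30.0
```

```bash

python3 -m creep '[[[0,0,-0.1,0,0],[0,0,-0.05,0.066,0],[0,0,0,0.075,0],[0,0,0,0.075,0],[0,0,0,0.075,0],[0,0,0,0.075,0],[-0.112,-0.163,0,0,0],[-0.112,-0.163,0,0,0]]]'
python3 -m creep '[[[-0.112,-0.163,0,0,0],[-0.112,-0.163,0,0,0],[-0.112,-0.163,0,0,0],[0,0,0,0,0],[0,0,0.05,0,0],[0,0,0.05,0,0],[0,0,0.03,0,0],[0,0,0,0,0]]]'
python3 - <<'E'
from h import *
go(.6189,.0511,-96.9,.196)
E
```

```text
clock: 6.03
tool_pos: [0.5139, -0.0042, 0.2264]
orientation: [180.0, 0.0, -97.0]
force: [1.4, 1.1, -1.5]
opening: 0.0558
gripper_force: 30.0
clock: 6.7
tool_pos: [0.6178, 0.0502, 0.1977]
orientation: [179.8, -0.1, -96.9]
force: [-0.7, -0.5, -2.7]
opening: 0.0558
gripper_force: 30.0
shift/0.2 [-0.005 -0.005  0.008] dist mm 2.2 spin -0.0004 after-turn shift [-0.005 -0.005  0.009]
```

```bash

python3 -m creep '[[[0,0,0.005,0,0],[0,0,0,0,0]]]'
python3 -m creep '[[[0,-0.01,0,0,0],[0,0,0,0,0]]]'
python3 -m creep '[[[0,-0.01,0,0,0],[0,0,0,0,0]]]'
```

```text
clock: 6.87
tool_pos: [0.6192, 0.0507, 0.1991]
orientation: [-180.0, -0.0, -96.9]
force: [-0.2, -0.3, -2.9]
opening: 0.0554
gripper_force: 30.0
clock: 7.03
tool_pos: [0.6212, 0.0506, 0.1992]
orientation: [180.0, -0.0, -96.9]
force: [-2.8, -1.3, -0.7]
opening: 0.0559
gripper_force: 30.0
clock: 7.2
tool_pos: [0.6221, 0.0503, 0.1987]
orientation: [179.8, -0.1, -96.9]
force: [-7.8, 0.9, 2.0]
opening: 0.0556
gripper_force: 29.9
```

```bash

python3 -m creep '[[[0,0,0.005,0,0],[0,0,0,0,0]]]'
python3 -m creep '[[[0,0,0.005,0,0],[0,0,0,0,0]]]'
```

```text
clock: 7.37
tool_pos: [0.622, 0.0503, 0.1977]
orientation: [179.8, -0.1, -96.9]
force: [-7.7, 0.4, 2.2]
opening: 0.0561
gripper_force: 29.9
clock: 7.53
tool_pos: [0.622, 0.0503, 0.1969]
orientation: [179.8, -0.1, -96.9]
force: [-7.4, 0.4, 3.3]
opening: 0.0558
gripper_force: 29.9
```

```bash

python3 -m creep '[[[-0.03,0,0,0,0],[-0.03,0,0,0,0],[-0.03,0,0,0,0],[0,0,0,0,0]]]'
for i in 1; do :; done
python3 -m creep '[[[-0.015,0,0,0,0],[-0.015,0,0,0,0],[0,0,0,0,0]]]'
```

```text
clock: 7.87
tool_pos: [0.6241, 0.0678, 0.1968]
orientation: [179.8, -0.1, -96.9]
force: [-7.5, -1.3, 3.7]
opening: 0.0558
gripper_force: 30.0
clock: 8.12
tool_pos: [0.6248, 0.0733, 0.1968]
orientation: [179.8, -0.2, -96.9]
force: [-7.6, -3.6, 3.0]
opening: 0.056
gripper_force: 30.0
```

```bash

python3 -m creep '[[[-0.01,0,0,0,0],[-0.01,0,0,0,0],[0,0,0,0,0]]]' | grep -E "pos|force:"
python3 -m creep '[[[-0.01,0,0,0,0],[-0.01,0,0,0,0],[0,0,0,0,0]]]' | grep -E "pos|force:"
python3 -m creep '[[[-0.01,0,0,0,0],[-0.01,0,0,0,0],[0,0,0,0,0]]]' | grep -E "pos|force:"
```

```text
tool_pos: [0.6252, 0.077, 0.1968]
force: [-7.5, -5.6, 3.5]
gripper_force: 30.0
tool_pos: [0.6257, 0.0809, 0.1968]
force: [-6.9, -6.0, 4.3]
gripper_force: 30.0
tool_pos: [0.6261, 0.0849, 0.1968]
force: [-6.8, -4.9, 4.4]
gripper_force: 30.0
```

```bash

python3 -m creep '[[[-0.01,0,0,0,0],[-0.01,0,0,0,0],[0,0,0,0,0]]]' | grep -E "pos|force:"
python3 -m creep '[[[-0.01,0,0,0,0],[-0.01,0,0,0,0],[0,0,0,0,0]]]' | grep -E "pos|force:"
python3 -m creep '[[[-0.01,0,0,0,0],[-0.01,0,0,0,0],[0,0,0,0,0]]]' | grep -E "pos|force:"
```

```text
tool_pos: [0.6266, 0.0888, 0.1968]
force: [-6.8, -5.5, 3.6]
gripper_force: 30.0
tool_pos: [0.6271, 0.0928, 0.1968]
force: [-8.1, -6.5, 3.8]
gripper_force: 30.0
tool_pos: [0.6276, 0.0967, 0.1968]
force: [-8.4, -6.4, 4.8]
gripper_force: 30.0
```

```bash

python3 -m creep '[[[-0.01,0,0,0,0],[-0.005,0,0,0,0],[0,0,0,0,0]]]' | grep -E "pos|force:"
python3 -m creep '[[[-0.01,0,0,0,0],[-0.005,0,0,0,0],[0,0,0,0,0]]]' | grep -E "pos|force:"
python3 -m creep '[[[-0.01,0,0,0,0],[-0.005,0,0,0,0],[0,0,0,0,0]]]' | grep -E "pos|force:"
```

```text
tool_pos: [0.6279, 0.0995, 0.1969]
force: [-8.6, -6.3, 4.9]
gripper_force: 30.0
tool_pos: [0.6283, 0.1024, 0.1968]
force: [-7.7, -6.9, 4.0]
gripper_force: 30.0
tool_pos: [0.6286, 0.1054, 0.1968]
force: [-7.1, -6.1, 3.8]
gripper_force: 30.0
```

```bash

python3 -m creep '[[[-0.01,0,0,0,0],[0,0,0,0,0]]]' | grep -E "pos|force:"
python3 -m creep '[[[-0.01,0,0,0,0],[0,0,0,0,0]]]' | grep -E "pos|force:"
python3 -m creep '[[[-0.01,0,0,0,0],[0,0,0,0,0]]]' | grep -E "pos|force:"
```

```text
tool_pos: [0.6288, 0.1062, 0.1968]
force: [-5.9, -14.2, 4.9]
gripper_force: 30.0
tool_pos: [0.6291, 0.1067, 0.1969]
force: [-4.6, -22.0, 6.0]
gripper_force: 30.0
tool_pos: [0.6293, 0.1073, 0.1969]
force: [-2.7, -30.3, 7.9]
gripper_force: 30.0
```

```bash

python3 -m creep '[[[0.012,0,0,0,0],[0,0,0,0,0.8],[0,0,0,0,0.8],[0,0,0,0,0.8],[0,0,0,0,0.8]]]'
python3 -m creep '[[[0,0,-0.15,0,0.8],[0,0,-0.2,0,0.8],[0,0,-0.2,0,1],[0,0,-0.2,0,1],[0,0,0,0,1]]]'
python3 - <<'E'
from h import *
go(.44,.32,-96.9); go(.44,-.13,-96.9)
E
```

```text
clock: 11.28
tool_pos: [0.6313, 0.1113, 0.1975]
orientation: [-179.9, 0.1, -96.9]
force: [1.5, 0.1, -0.4]
opening: 0.0694
gripper_force: 0.0
clock: 11.7
tool_pos: [0.6331, 0.1119, 0.3568]
orientation: [-179.2, 0.3, -96.8]
force: [1.9, 0.1, 1.7]
opening: 0.0842
gripper_force: 0.0
shift/0.2 [-0.92   1.081 -0.009] dist mm 283.9 spin 0.0016 after-turn shift [-0.917  1.083  0.   ]
shift/0.2 [ 1.315  0.816 -0.018] dist mm 309.5 spin 0.0016 after-turn shift [1.317 0.813 0.   ]
```

```bash

python3 -m creep '[[[-0.131,0.155,-0.02,0,1],[-0.131,0.155,-0.02,0,1],[-0.131,0.155,0,0,1],[-0.131,0.155,0,0,1],[-0.131,0.155,0,0,1],[-0.131,0.155,0,0,1],[-0.131,0.155,0,0,1],[0,0,0,0,1]]]'
python3 -m creep '[[[0,0,0,0,1],[0,0,0,0,1]]]' >/dev/null
python3 w.py w3.png carriage_a bumper
```

```text
clock: 12.37
tool_pos: [0.4337, 0.3234, 0.3556]
orientation: [-180.0, 0.2, -96.6]
force: [0.4, -0.8, -1.3]
opening: 0.0877
gripper_force: 0.0
12.5333 [0.4371 0.3195 0.3552] [-1.7998e+02  4.0000e-02 -9.6790e+01] [ 1.2  0.9 -0.6]
carriage_a mask [188. 214.] 0.96 ctr [0.585  0.3343] LxW [0.0697 0.0886] axis 138.8 [ 42 107  55]
carriage_a mask [422. 157.] 0.93 ctr [0.3264 0.2956] LxW [0.0547 0.0963] axis 143.5 [ 86  46 104]
carriage_a mask [99.  4.] 0.89 ctr [0.6194 0.1178] LxW [0.004  0.0741] axis 173.1 [143 140 136]
carriage_a mask [379.   5.] 0.73 ctr [0.3598 0.1519] LxW [0.0096 0.0256] axis 173.1 [50 32 57]
carriage_a mask [300.  86.] 0.7 ctr [0.4486 0.2112] LxW [0.055  0.0901] axis 64.1 [168 169 166]
carriage_a mask [392. 294.] 0.65 ctr [0.3657 0.4576] LxW [0.0349 0.0599] axis 173.1 [ 99  52 121]
bumper mask [300. 235.] 0.72 ctr [0.4737 0.3851] LxW [0.0574 0.0637] axis 173.1 [160  87  33]
```

View pics/w3.png

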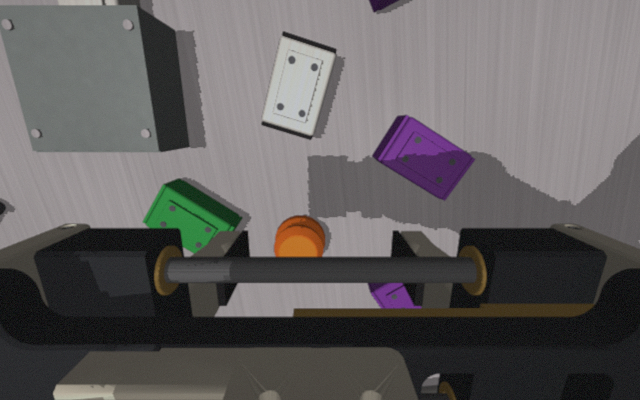

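```bash

python3 -m creep '[[[0,0,0,0.0707,1],[0,0,0,0.0707,1],[0,0,0,0.0706,1],[0.154,-0.096,0,0,1],[0.154,-0.096,0,0,1],[0.154,-0.096,0,0,1],[0,0,0.15,0,1],[0,0,0.15,0,1]]]'
python3 -m creep '[[[0,0,0.05,0,1],[0,0,0,0,1]]]'
python3 - <<'E'
from h import *
go(.4486,.2112,-115.9,.196)
E
python3 w.py w4.png carriage_a
```

```text
clock: 13.35
tool_pos: [0.4499, 0.2081, 0.296]
orientation: [-179.9, 0.3, -116.2]
force: [-0.1, 1.3, -1.0]
opening: 0.0875
gripper_force: 0.0
clock: 13.52
tool_pos: [0.4485, 0.209, 0.2826]
orientation: [179.9, -0.3, -116.1]
force: [-0.8, 0.3, -0.2]
opening: 0.0874
gripper_force: 0.0
shift/0.2 [-0.012  0.004  0.433] dist mm 86.6 spin -0.0023 after-turn shift [-0.01   0.004  0.433]
13.5167 [0.4485 0.209  0.2826] [ 179.9    -0.28 -116.1 ] [-0.8  0.3 -0.2]
carriage_a mask [470. 217.] 0.92 ctr [0.3264 0.2877] LxW [0.0567 0.1072] axis 142.9 [63 36 75]
carriage_a mask [ 88. 192.] 0.65 ctr [0.6149 0.1072] LxW [0.0446 0.0853] axis 171.4 [128 126 122]
carriage_a mask [320. 206.] 0.61 ctr [0.4472 0.2052] LxW [0.0547 0.0875] axis 66.8 [122 119 116]
carriage_a mask [390.  34.] 0.59 ctr [0.3372 0.1073] LxW [0.0524 0.0858] axis 15.8 [105  54 128]
```

```bash

python3 -m creep '[[[0,0,0.15,0,1],[0,0,0.14,0,1],[0,0,0.09,0,1],[0,0,0.05,0,1],[0,0,0,0,0],[0,0,0,0,0],[0,0,0,0,0],[0,0,0,0,0]]]'
python3 -m creep '[[[0,0,0,0,0],[0,0,0,0,0]]]'
```

```text
clock: 14.28
tool_pos: [0.4492, 0.2112, 0.2003]
orientation: [-179.9, 0.1, -115.9]
force: [0.4, -0.5, 0.2]
opening: 0.0667
gripper_force: 0.0
clock: 14.45
tool_pos: [0.4488, 0.2109, 0.1999]
orientation: [-180.0, 0.1, -116.0]
force: [-3.2, 0.9, 6.8]
opening: 0.0559
gripper_force: 29.8
```

```bash

python3 -m creep '[[[0,0,-0.15,0,0],[0,0,0,-0.0708,0],[0,0,0,-0.0708,0],[0,0,0,-0.0708,0],[0.204,0,0,0,0],[0.204,0,0,0,0],[0.204,0,0,0,0],[0.204,0,0,0,0]]]'
python3 -m creep '[[[0,-0.188,0,0,0],[0,-0.188,0,0,0],[0,-0.188,0,0,0],[0,-0.188,0,0,0],[0,-0.188,0,0,0],[0,0,0,0,0],[0,0,0.08,0,0],[0,0,0.05,0,0]]]'
python3 -m creep '[[[0,0,0.01,0,0],[0,0,0,0,0]]]'
python3 - <<'E'
from h import *
go(.6159,.0263,-96.9,.2)
E
```

```text
clock: 15.12
tool_pos: [0.4283, 0.047, 0.229]
orientation: [180.0, 0.0, -96.8]
force: [0.3, -0.8, -1.5]
opening: 0.0561
gripper_force: 29.7
clock: 15.78
tool_pos: [0.616, 0.0264, 0.2037]
orientation: [180.0, 0.0, -96.9]
force: [-19.7, 10.3, 35.2]
opening: 0.0587
gripper_force: 31.5
clock: 15.95
tool_pos: [0.6155, 0.0267, 0.2026]
orientation: [-180.0, 0.0, -96.8]
force: [-8.3, 3.8, 15.4]
opening: 0.059
gripper_force: 30.2
shift/0.2 [ 0.001 -0.002  0.013] dist mm 2.7 spin 0.001 after-turn shift [ 0.001 -0.002  0.013]
```

```bash

python3 -m creep '[[[0,0,-0.1,0,0],[0,0,0,0,0]]]'
python3 - <<'E'
from h import *
a=snapshot("scene"); b=snapshot("wrist")
A=cv2.resize(a["frame"][150:270,250:450],(780,468),interpolation=cv2.INTER_CUBIC)
cv2.imwrite("pics/s5.png",A[:,:,::-1]); save(b,"w5.png")
E
```

```text
clock: 16.12
tool_pos: [0.6165, 0.0264, 0.2237]
orientation: [-179.8, 0.1, -96.8]
force: [1.5, 1.0, -1.2]
opening: 0.0586
gripper_force: 28.8
```

View pics/s5.png

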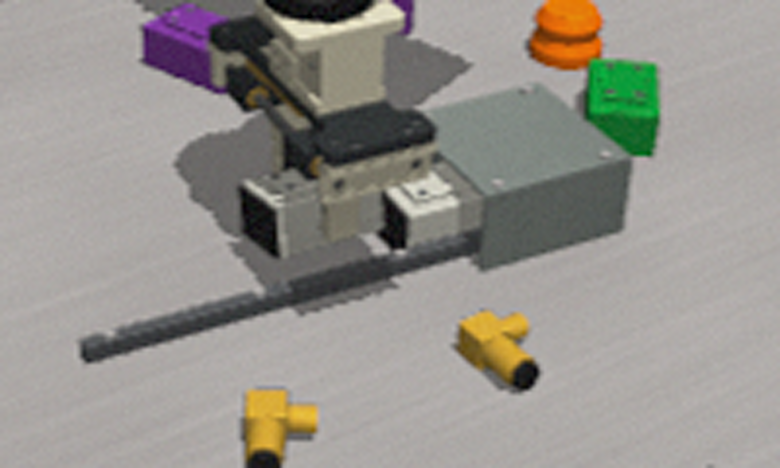

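View pics/w5.png

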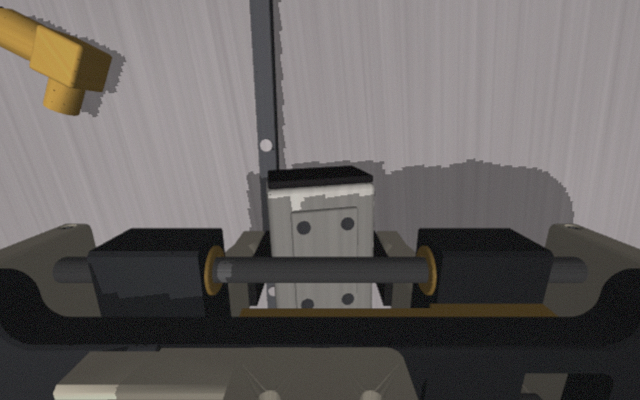

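Scene crop: the held carriage (280,215) has rolled a few degrees with its rail-side edge up, so it caught the rail edge. The lead one sits level at the hood (425,210). I'll set this one down clear of the rail, regrip it and bring it in sliding.

```bash

python3 -m creep '[[[0,0.08,0,0,0],[0,0.08,0,0,0],[0,0,0,0,0],[0,0,0.05,0,0],[0,0,0.03,0,0],[0,0,0.01,0,0],[0,0,0,0,0]]]'
python3 -m creep '[[[0,0,0.01,0,0.8],[0,0,0,0,0.8],[0,0,0,0,0.8],[0,0,0,0,0.8]]]'
python3 -m creep '[[[0,0,0.015,0,0.8],[0,0,0,0,0],[0,0,0,0,0],[0,0,0,0,0],[0,0,0,0,0]]]'
```

```text
clock: 16.8
tool_pos: [0.584, 0.0297, 0.2012]
orientation: [179.9, -0.1, -96.9]
force: [-0.5, 0.3, -2.1]
opening: 0.0589
gripper_force: 28.8
clock: 17.13
tool_pos: [0.5843, 0.0299, 0.2012]
orientation: [-180.0, 0.0, -96.9]
force: [-0.1, 0.7, -0.4]
opening: 0.0703
gripper_force: 0.0
clock: 17.55
tool_pos: [0.5842, 0.0299, 0.198]
orientation: [-180.0, 0.0, -96.9]
force: [0.9, -0.1, -1.0]
opening: 0.0559
gripper_force: 29.9
```

```bash

python3 -m creep '[[[0,-0.05,0,0,0],[0,-0.05,0,0,0],[0,-0.04,0,0,0],[0,-0.015,0,0,0],[0,0,0,0,0]]]'
python3 -m creep '[[[0,-0.01,0,0,0],[0,-0.01,0,0,0],[0,-0.01,0,0,0],[0,0,0,0,0]]]'
```

```text
clock: 17.97
tool_pos: [0.6153, 0.026, 0.1979]
orientation: [180.0, -0.0, -96.9]
force: [-2.9, -1.1, 6.0]
opening: 0.0561
gripper_force: 29.9
clock: 18.3
tool_pos: [0.619, 0.0254, 0.1978]
orientation: [179.7, -0.1, -96.9]
force: [-11.9, 3.3, 12.1]
opening: 0.0558
gripper_force: 29.9
```

```bash

python3 -m creep '[[[-0.015,0,0,0,0],[-0.015,0,0,0,0],[0,0,0,0,0]]]' | grep -E "pos|^force:"
python3 -m creep '[[[-0.01,0,0,0,0],[0,0,0,0,0]]]' | grep -E "pos|^force:"
python3 -m creep '[[[-0.01,0,0,0,0],[0,0,0,0,0]]]' | grep -E "pos|^force:"
python3 -m creep '[[[-0.01,0,0,0,0],[0,0,0,0,0]]]' | grep -E "pos|^force:"
```

```text
tool_pos: [0.6197, 0.0296, 0.1978]
force: [-9.6, -7.7, 11.8]
tool_pos: [0.62, 0.0312, 0.1978]
force: [-9.7, -9.6, 11.4]
tool_pos: [0.6202, 0.033, 0.1978]
force: [-8.6, -10.8, 10.9]
tool_pos: [0.6204, 0.0349, 0.1978]
force: [-9.0, -11.2, 11.6]
```

```bash

python3 -m creep '[[[-0.01,0,0,0,0],[0,0,0,0,0]]]' | grep -E "pos|^force:"
python3 -m creep '[[[-0.01,0,0,0,0],[0,0,0,0,0]]]' | grep -E "pos|^force:"
python3 -m creep '[[[-0.01,0,0,0,0],[0,0,0,0,0]]]' | grep -E "pos|^force:"
```

```text
tool_pos: [0.6207, 0.0369, 0.1978]
force: [-8.7, -10.5, 11.4]
tool_pos: [0.6209, 0.0389, 0.1978]
force: [-7.9, -10.7, 10.8]
tool_pos: [0.6212, 0.0405, 0.1978]
force: [-8.2, -13.0, 11.1]
```

```bash

python3 -m creep '[[[-0.01,0,0,0,0],[0,0,0,0,0]]]' | grep -E "pos|^force:"
python3 -m creep '[[[-0.01,0,0,0,0],[0,0,0,0,0]]]' | grep -E "pos|^force:"
```

```text
tool_pos: [0.6213, 0.0412, 0.1977]
force: [-7.6, -21.3, 11.0]
tool_pos: [0.6214, 0.0418, 0.1977]
force: [-6.0, -30.2, 10.8]
```

```bash

python3 -m creep '[[[0.012,0,0,0,0],[0,0,0,0,0.8],[0,0,0,0,0.8],[0,0,0,0,0.8],[0,0,0,0,0.8]]]'
python3 -m creep '[[[0,0,-0.15,0,0.8],[0,0,-0.2,0,0.8],[0,0,-0.2,0,1],[0,0,-0.2,0,1],[0,0,0,0,1]]]'
python3 - <<'E'
from h import *
go(.45,-.15,-96.9)
E
```

```text
clock: 20.3
tool_pos: [0.6237, 0.0453, 0.1979]
orientation: [-179.9, 0.0, -96.8]
force: [-0.2, -0.3, -0.2]
opening: 0.0691
gripper_force: 0.0
clock: 20.72
tool_pos: [0.6256, 0.0458, 0.3573]
orientation: [-179.2, 0.2, -96.7]
force: [1.7, -0.5, 1.3]
opening: 0.0841
gripper_force: 0.0
shift/0.2 [ 1.075  0.757 -0.014] dist mm 263.0 spin 0.0019 after-turn shift [1.077 0.754 0.   ]
```

```bash

python3 -m creep '[[[0.153,0.108,0,0,1],[0.153,0.108,0,0,1],[0.153,0.108,0,0,1],[0.153,0.108,0,0,1],[0.153,0.108,0,0,1],[0.153,0.108,0,0,1],[0.153,0.108,0,0,1],[0,0,0,0,1]]]'
python3 -m creep '[[[0,0,0,0,1],[0,0,0,0,1]]]' >/dev/null
python3 w.py w6.png carriage_a jig
python3 - <<'E'
from h import *
p=snapshot("top")
cv2.imwrite("pics/t6.png",cv2.resize(p["frame"][150:260,230:410],(792,484),interpolation=cv2.INTER_CUBIC)[:,:,::-1])
E
```

```text
clock: 21.38
tool_pos: [0.4436, -0.1521, 0.3479]
orientation: [180.0, 0.0, -97.0]
force: [-0.7, 1.3, 0.0]
opening: 0.0875
gripper_force: 0.0
21.55 [ 0.4479 -0.1496  0.3483] [-1.7991e+02  2.0000e-02 -9.6870e+01] [-0.5  0.3 -0. ]
carriage_a mask [314. 104.] 0.86 ctr [ 0.442  -0.2382] LxW [0.0552 0.0888] axis 115.7 [154 155 152]
carriage_a mask [222. 313.] 0.6 ctr [ 0.5828 -0.0192] LxW [0.0155 0.018 ] axis 173.1 [23 23 23]
jig mask [172. 209.] 0.65 ctr [ 0.6312 -0.1448] LxW [0.0187 0.0464] axis 82.9 [63 62 64]
```

View pics/w6.png

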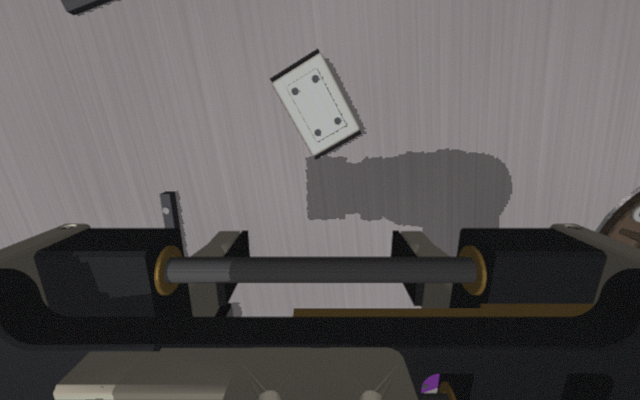

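```bash

python3 -m creep '[[[0,0,0,-0.0724,1],[0,0,0,-0.0724,1],[0,0,0,-0.0724,1],[0,0,0,-0.0724,1],[0,0,0,-0.0724,1],[0.193,0.109,0,0,1],[0.193,0.109,0,0,1],[0,0,0.15,0,1]]]'
python3 -m creep '[[[0,0,0.15,0,1],[0,0,0.05,0,1],[0,0,0,0,1],[0,0,0,0,1]]]'
python3 - <<'E'
from h import *
go(.442,-.2382,-64.3,.197)
E
python3 w.py w7.png carriage_a
```

```text
clock: 22.47
tool_pos: [0.4443, -0.2372, 0.322]
orientation: [-179.7, -0.4, -64.3]
force: [2.1, 0.3, 0.7]
opening: 0.0873
gripper_force: 0.0
clock: 22.8
tool_pos: [0.4427, -0.2325, 0.2781]
orientation: [179.9, 0.0, -64.2]
force: [0.8, 0.3, 1.2]
opening: 0.0876
gripper_force: 0.0
shift/0.2 [0.024 0.015 0.405] dist mm 81.3 spin 0.0012 after-turn shift [0.024 0.015 0.405]
22.8 [ 0.4427 -0.2325  0.2781] [ 1.7992e+02  1.0000e-02 -6.4190e+01] [0.8 0.3 1.2]
carriage_a mask [324. 203.] 0.83 ctr [ 0.4441 -0.2401] LxW [0.0542 0.0927] axis 110.6 [118 116 113]
```

```bash

python3 -m creep '[[[0.024,0.015,0.15,0,1],[0,0,0.13,0,1],[0,0,0.09,0,1],[0,0,0.04,0,1],[0,0,0,0,0],[0,0,0,0,0],[0,0,0,0,0],[0,0,0,0,0]]]'
python3 -m creep '[[[0,0,0,0,0],[0,0,0,0,0]]]'
```

```text
clock: 23.57
tool_pos: [0.4422, -0.2385, 0.1974]
orientation: [-179.9, -0.1, -64.2]
force: [0.3, -0.7, -0.3]
opening: 0.0667
gripper_force: 0.0
clock: 23.73
tool_pos: [0.4417, -0.2385, 0.1969]
orientation: [-179.9, -0.1, -64.3]
force: [-1.3, 2.5, 6.6]
opening: 0.0566
gripper_force: 29.7
```

```bash

python3 -m creep '[[[0,0,-0.1,0,0],[0,0,0,0.0724,0],[0,0,0,0.0724,0],[0,0,0,0.0724,0],[0,0,0,0.0724,0],[0,0,0,0.0724,0],[-0.157,-0.102,0,0,0],[-0.157,-0.102,0,0,0]]]'
python3 -m creep '[[[-0.157,-0.102,0,0,0],[-0.157,-0.102,0,0,0],[-0.157,-0.102,0,0,0],[-0.157,-0.102,0,0,0],[0,0,0,0,0],[0,0,0.04,0,0],[0,0,0.03,0,0],[0,0,0,0,0]]]'
python3 -m creep '[[[0,0,0.02,0,0],[0,0,0.008,0,0],[0,0,0,0,0]]]'
python3 - <<'E'
from h import *
go(.5857,-.0657,-96.9,.197)
E
```

```text
clock: 24.4
tool_pos: [0.4885, -0.1813, 0.2157]
orientation: [179.9, 0.0, -97.1]
force: [2.2, -0.6, -3.8]
opening: 0.0563
gripper_force: 29.6
clock: 25.07
tool_pos: [0.5836, -0.0668, 0.1997]
orientation: [179.8, -0.0, -96.9]
force: [-0.6, 0.8, -3.8]
opening: 0.0566
gripper_force: 29.6
clock: 25.32
tool_pos: [0.5846, -0.067, 0.1969]
orientation: [180.0, -0.0, -96.9]
force: [-4.8, 0.4, 4.1]
opening: 0.056
gripper_force: 29.6
shift/0.2 [-0.007 -0.005 -0.001] dist mm 1.7 spin -0.0003 after-turn shift [-0.007 -0.005 -0.001]
```

```bash

python3 -m creep '[[[0,-0.05,0,0,0],[0,-0.04,0,0,0],[0,-0.015,0,0,0],[0,0,0,0,0]]]'| grep -E "pos|^force:"
python3 -m creep '[[[0,-0.01,0,0,0],[0,-0.01,0,0,0],[0,0,0,0,0]]]'| grep -E "pos|^force:"
python3 -m creep '[[[-0.02,0,0,0,0],[-0.02,0,0,0,0],[0,0,0,0,0]]]' | grep -E "pos|^force:"
```

```text
tool_pos: [0.6056, -0.0693, 0.1968]
force: [-7.5, 0.2, 7.7]
tool_pos: [0.607, -0.0699, 0.1967]
force: [-16.7, 4.0, 17.5]
tool_pos: [0.6078, -0.064, 0.1967]
force: [-15.7, -10.9, 16.3]
```

```bash

python3 -m creep '[[[-0.015,0.006,-0.005,0,0],[-0.015,0,0,0,0],[0,0,0,0,0]]]' | grep -E "pos|^force:"
python3 -m creep '[[[-0.01,0,0,0,0],[0,0,0,0,0]]]' | grep -E "pos|^force:"
python3 -m creep '[[[-0.01,0,0,0,0],[0,0,0,0,0]]]' | grep -E "pos|^force:"
```

```text
tool_pos: [0.6082, -0.0567, 0.1967]
force: [-9.1, -4.6, 3.5]
tool_pos: [0.6084, -0.055, 0.1968]
force: [-9.0, -6.9, 3.6]
tool_pos: [0.6087, -0.0531, 0.1968]
force: [-8.7, -8.1, 4.2]
```

```bash

python3 -m creep '[[[-0.01,0,0,0,0],[0,0,0,0,0]]]' | grep -E "pos|^force:"
python3 -m creep '[[[-0.01,0,0,0,0],[0,0,0,0,0]]]' | grep -E "pos|^force:"
```

```text
tool_pos: [0.609, -0.0518, 0.1968]
force: [-6.7, -12.1, 4.0]
tool_pos: [0.6098, -0.0504, 0.1968]
force: [-3.1, -17.3, -0.1]
```

```bash

python3 -m creep '[[[-0.01,0,0,0,0],[0,0,0,0,0]]]' | grep -E "pos|^force:"
```

```text
tool_pos: [0.6099, -0.0497, 0.1968]
force: [-3.6, -26.1, 0.3]
```

```bash

python3 -m creep '[[[0.01,0,0,0,0],[0,0,0,0,0.8],[0,0,0,0,0.8],[0,0,0,0,0.8],[0,0,0,0,0.8]]]'
python3 -m creep '[[[0,0,-0.15,0,0.8],[0,0,-0.2,0,0],[-0.2,0,-0.2,0,0],[-0.2,0,-0.1,0,0],[-0.2,0,0,0,0],[-0.1,0,0,0,0],[0,0,0,0,0],[0,0,0,0,0]]]'
python3 w.py w8.png carriage_a jig
```

```text
clock: 27.65
tool_pos: [0.6121, -0.0469, 0.1976]
orientation: [-179.9, 0.0, -96.9]
force: [0.3, -0.4, 0.4]
opening: 0.0696
gripper_force: 0.0
clock: 28.32
tool_pos: [0.6268, 0.0806, 0.3156]
orientation: [-180.0, 0.0, -96.7]
force: [-0.3, -1.7, -0.2]
opening: 0.0295
gripper_force: 0.0
28.3167 [0.6268 0.0806 0.3156] [-1.7996e+02  3.0000e-02 -9.6710e+01] [-0.3 -1.7 -0.2]
carriage_a mask [322.  53.] 0.79 ctr [ 0.6108 -0.045 ] LxW [0.0554 0.0788] axis 85.3 [166 167 163]
carriage_a mask [602. 189.] 0.71 ctr [0.3597 0.1026] LxW [0.0747 0.0814] axis 16.8 [73 38 89]
carriage_a mask [322. 152.] 0.56 ctr [0.6199 0.0382] LxW [0.0546 0.0904] axis 85.2 [142 142 138]
carriage_a mask [321. 227.] 0.55 ctr [0.6296 0.1095] LxW [0.0534 0.0556] axis 84.9 [114 111 108]
jig [295. 140.] 0.77 [0.6478 0.0226]
jig [323. 153.] 0.53 [0.6205 0.0398]
jig mask [292. 180.] 0.74 ctr [0.6529 0.0088] LxW [0.0111 0.2162] axis 83.8 [92 94 95]
```

View pics/w8.png

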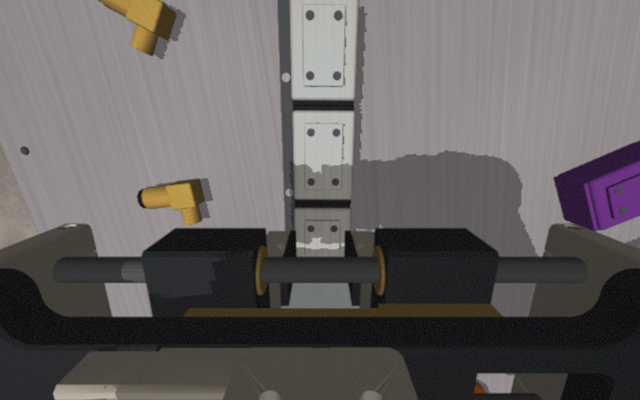

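```bash

python3 -m creep '[[[-0.074,0.15,0,0,0],[0,0.156,0,0,0],[0,0,0.2,0,0],[0,0,0.2,0,0],[0,0,0.15,0,0],[0,0,0.04,0,0],[0,0,0,0,0]]]'
python3 -m creep '[[[0,-0.03,0,0,0],[0,0,0,0,0]]]'| grep -E "pos|^force:|open"
python3 -m creep '[[[0,-0.015,0,0,0],[0,0,0,0,0]]]'| grep -E "pos|^force:"
```

```text
clock: 29.1
tool_pos: [0.5671, 0.0997, 0.1952]
orientation: [179.8, -0.2, -96.9]
force: [0.4, 0.8, 0.7]
opening: 0.0004
gripper_force: 0.0
tool_pos: [0.5758, 0.1003, 0.1994]
force: [-0.2, -0.2, 0.7]
opening: 0.0001
tool_pos: [0.5779, 0.0999, 0.199]
force: [-0.2, 0.2, 1.4]
```

```bash

for k in 1; do python3 -m creep '[[[0,-0.01,0,0,0],[0,0,0,0,0]]]'| grep -E "pos|^force:"; done
python3 -m creep '[[[0,-0.01,0,0,0],[0,0,0,0,0]]]'| grep -E "pos|^force:"
```

```text
tool_pos: [0.5792, 0.0995, 0.1981]
force: [-0.4, -0.2, 0.1]
tool_pos: [0.581, 0.0993, 0.1976]
force: [1.1, 0.9, -1.2]
```

```bash

python3 -m creep '[[[0,-0.01,0,0,0],[0,0,0,0,0]]]'| grep -E "pos|^force:"
```

```text
tool_pos: [0.5827, 0.099, 0.1972]
force: [-0.3, -0.2, 1.0]
```

```bash

python3 -m creep '[[[0,-0.01,0,0,0],[0,0,0,0,0]]]'| grep -E "pos|^force:"
python3 -m creep '[[[0,-0.01,0,0,0],[0,0,0,0,0]]]'| grep -E "pos|^force:"
python3 -m creep '[[[0,-0.01,0,0,0],[0,0,0,0,0]]]'| grep -E "pos|^force:"
```

```text
tool_pos: [0.5834, 0.0989, 0.1972]
force: [-8.1, 4.1, 5.9]
tool_pos: [0.584, 0.0988, 0.1971]
force: [-16.2, 6.9, 12.9]
tool_pos: [0.5847, 0.0987, 0.1971]
force: [-24.4, 11.1, 19.4]
```

```bash

python3 -m creep '[[[0,0.05,0,0,0],[0.144,0,0,0,0],[0.144,0,0,0,0],[0,0,0,0,0],[0,-0.03,0,0,0],[0,-0.007,0,0,0],[0,0,0,0,0]]]'| grep -E "pos|^force:"
python3 -m creep '[[[0,-0.005,0,0,0],[0,0,0,0,0]]]'| grep -E "pos|^force:"
python3 -m creep '[[[0,-0.005,0,0,0],[0,0,0,0,0]]]'| grep -E "pos|^force:"
python3 -m creep '[[[0,0.047,0,0,0],[0.15,0,0,0,0],[0.15,0,0,0,0],[0.15,0,0,0,0],[0,-0.03,0,0,0],[0,-0.007,0,0,0],[0,0,0,0,0]]]'| grep -E "pos|^force:"
python3 -m creep '[[[0,-0.005,0,0,0],[0,0,0,0,0]]]'| grep -E "pos|^force:"
python3 -m creep '[[[0,-0.005,0,0,0],[0,0,0,0,0]]]'| grep -E "pos|^force:"
```

```text
tool_pos: [0.5771, 0.0404, 0.197]
force: [-13.3, -4.8, 13.0]
tool_pos: [0.5773, 0.0404, 0.197]
force: [-15.8, -2.0, 15.6]
tool_pos: [0.5776, 0.0404, 0.197]
force: [-21.2, 0.1, 18.9]
tool_pos: [0.5662, -0.0496, 0.1965]
force: [-10.7, -6.9, 5.9]
tool_pos: [0.5665, -0.0495, 0.1964]
force: [-12.9, -8.1, 9.1]
tool_pos: [0.5668, -0.0495, 0.1964]
force: [-16.4, -7.2, 12.6]
```

```bash

python3 -m creep '[[[0,0.05,0,0,0],[0.175,0,0,0,0],[0.175,0,0,0,0],[0,-0.13,0,0,0],[0,-0.133,0,0,0],[0,0,0,0,0],[-0.04,0,0,0,0],[0,0,0,0,0]]]'| grep -E "pos|^force:"
python3 -m creep '[[[-0.02,0,0,0,0],[0,0,0,0,0]]]'| grep -E "pos|^force:"
python3 -m creep '[[[-0.01,0,0,0,0],[0,0,0,0,0]]]'| grep -E "pos|^force:"
```

```text
tool_pos: [0.6056, -0.1135, 0.1969]
force: [0.2, 0.3, 1.1]
tool_pos: [0.6055, -0.1097, 0.1974]
force: [-0.6, 0.2, 1.0]
tool_pos: [0.6059, -0.1083, 0.1976]
force: [0.2, -0.7, -0.6]
```

```bash

python3 -m creep '[[[-0.01,0,0,0,0],[0,0,0,0,0]]]'| grep -E "pos|^force:"
python3 -m creep '[[[-0.01,0,0,0,0],[0,0,0,0,0]]]'| grep -E "pos|^force:"
python3 -m creep '[[[-0.01,0,0,0,0],[0,0,0,0,0]]]'| grep -E "pos|^force:"
```

```text
tool_pos: [0.6062, -0.1068, 0.1975]
force: [-0.4, -1.0, 1.1]
tool_pos: [0.6061, -0.1064, 0.1975]
force: [-0.7, -10.9, 1.4]
tool_pos: [0.606, -0.1059, 0.1975]
force: [-1.1, -21.0, 1.9]
```

```bash

python3 -m creep '[[[0.03,0,0,0,0],[0.1,0,0,0,0],[0,0,-0.2,0,0.5],[0,0,-0.2,0,0.5],[0,0.2,-0.2,0,0.5],[0,0.2,0,0,0.5],[0,0,0,0,0.5],[0,0,0,0,0.5]]]'| grep -E "pos|^force:"
python3 - <<'E'
from h import *
p=snapshot("top"); s=snapshot("scene")
a=cv2.resize(p["frame"][120:240,220:400],(600,400),interpolation=cv2.INTER_CUBIC)
cv2.imwrite("pics/end.png",a[:,:,::-1])
E
```

```text
tool_pos: [0.5328, -0.1204, 0.308]
force: [0.8, 0.0, -0.2]
```

View pics/end.png

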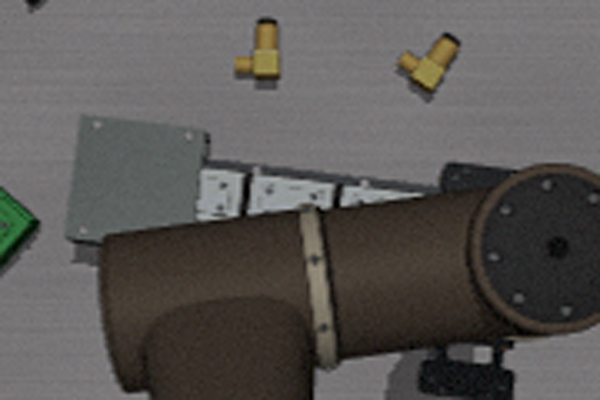

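The top crop shows the three in a straight row along the rail, from (220,190) through (290,192) to (390,198), with the lead one inside the hood. The fittings are untouched and the gripper is clear.

```bash
python3 -c "
from plant import workorder; print(workorder.close_job())"
```

```text
the job is handed in; nothing more can be done
None
```

The job is handed in (no verdict was returned): the three aluminium carriages stand in one touching row flat against the rail, the leading one pressed home on the hidden stop at about 30 N, with the fittings and bumper never touched and the gripper clear. While placing the second carriage I briefly caught it on the rail edge (35 N at the wrist), so I set it down and regripped it before sliding it in.

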